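Bed the tapered plug of a stopcock into its sleeve

ROBOT

A 6-joint arm with a two-finger parallel gripper is mounted at the origin on the work surface. World frame = base frame: x ahead of the robot, y to its left, z up, the work surface at z = 0. Lengths are in m, angles in rad, forces in N, time in s.
With the tool pointing down it reaches from about 0.35 to 0.975 m from the base axis. Payload 4.9 kg.
Tool frame: the origin (TCP) lies where the fingers leave the gripper's body, on its centre line; the fingertips stand 73 mm ahead of it and the grasp point (between the pads) lies 54 mm ahead of it; z points along the fingers, y is the direction in which the jaws open and shut (so a half turn about z gives the same grasp; the last joint's range is limited). The gripper opens to 85 mm and grips with 20 to 120 N. Pads are 22 mm wide; open, the fingers measure 114 mm over their backs; the gripper's body (76 mm by 85 mm) begins 54 mm behind the grasp point. The pads swing forward as they close: fully open they stand 13 mm farther back than shut.
Start: joints at [1.004, 0.053, 1.613, -0, 1.476, -0.119], TCP at [0.271, 0.563, 0.304] pointing down, gripper open.
Joint ranges: [-3.01, 3.01], [-1.01, 2.22], [0.06, 2.58], [-1.02, 4.17], [0.09, 2.62], [-3.14, 3.14]. Speed limits (rad/s): [2.57, 2.57, 3.14, 3.14, 3.14, 3.14].

INTERFACE

Orientations are given as a rotation vector (axis times angle).
In Python, from station import monitor, vision, workorder gives the robot as it stands.
- The arm moves only by the tool arm_command, never from a script. Its argument "rows" is text: rows parted by semicolons, each of 6 numbers parted by spaces: the shift along the world's x, y, z in mm, then the turn, a rotation vector about the world's x, y, z in degrees. In form: tx ty tz wx wy wz; .... A call has 1 to 12 rows; each row is the pose to reach, as a shift and turn from the pose measured when the call began; what a row does not reach only later rows make up. A row lasts 1/8 s, in which the tool goes at most 62.5 mm and 10.7 degrees, less where a joint would pass 70% of its speed; a pose out of reach is approached as far as the arm can. A call with a gripper value outside its range is refused whole. "jaw" is the opening, from 0 (shut) to 1 (fully open), set as the call begins (left out, the last holds). The fingers move at their own pace and stop on an object; "squeeze" is the grip in N (left out, the last holds). Time passes only in rows, so rows that repeat a pose let the fingers close. It gives the time, the measured TCP pose, the force and the opening at its end, in the units of the state.
- monitor.get_obs(): the state, without advancing time (a new reading comes with each control period).
- vision.get_image(name): name is "side" or "top"; returns a dict with "frame" (384x512x3 uint8, red, green, blue), "vfov" (degrees; the focal length in pixels is half the picture's height over the tangent of half this angle, whatever the lens; pixels are square), "cx", "cy" (the principal point, pixels), "R" (3x3) and "t" (3): a world point X has camera coordinates R X + t. Camera axes: x right, y down, z forward; pixel columns grow to the right and rows downward; lengths in m; the calibration is good to about 2 mm. A picture is of the moment at which its call begins. There is no depth.
- workorder.finish_job(): hands the job in, once; it reports no verdict.
The state is a dict: "t": time; "q": joint angles; "dq": joint speeds; "effort": joint torques, N m; "tool_pos": TCP position; "tool_rot": TCP orientation; "contact_force": force on the tool from outside, world axes, zero at the start; "wrist_torque": the same for the moment, N m; "opening": finger opening in m.
Only numpy, scipy, OpenCV 4.12 (cv2) and the standard library are available. Lean on these libraries where they do the work, as an engineer would, in place of code of your own. Each camera call takes 0.05 s, during which the arm holds its last target. There are 200 camera calls.

TASK

The brass stopcock in the vice needs its tapered steel plug back: take the plug with the flat tab from the wooden stand and set it in the cock's bore with its tab in line with the pipe, as when open. Then keep pressing it down, gently (not so hard that the cock slips down in the jaws), while you turn it a quarter turn either way to shut, tab square across the pipe, until it has worked fully home with its collar down on the rim and holds there by itself. Let go, and leave the other things on the stand and the bench where they are.

Things in the scene. Friction and masses are not known exactly. Their poses are not given: they have to be found in the camera images.
- plug_tab (a point): Centre of the flat tab of the bare steel plug: tab 36 mm long, 10 mm thick, 32 mm high. x runs along the tab, y across its thickness (the way to grip it), z up the plug. Under the tab (16 mm below this point) come a neck 16 mm in diameter and, from 23 to 28 mm below, the collar, 34 mm in diameter. Either way round is the same. 0.22 kg.
- plug_collar (a point): Middle of the underside of the plug's collar, 28 mm below plug_tab, same axes. Below it the shank tapers from 24 to 17 mm in diameter over 44 mm. At the start the collar rests on the wooden stand with the shank in a hole. Fully home, this point lies on cock_rim.
- cock_rim (a point): Centre of the mouth of the brass stopcock's upright bore, level with its rim, 172 mm above the bench. x runs along the pipe, z up. Bore 23 mm wide at the mouth, 44 mm deep, of the plug's taper, lined with a slightly yielding white sleeve. Put in loosely, the plug stops with its collar about 5 mm above the rim. Fully home it holds by friction.
- cock (a joint): How far the cock has slid down between the jaws (m), 0 at the start. They nip it lightly: a push of over about 28 N makes it slide. Pushed straight down the plug jams: 25 N leaves the collar 2 to 3 mm high. Turned under a steady push of 15 to 22 N it works down to the rim; turned without following it down, the push fades and it stays high. Turning takes up to 0.5 N m.
- vice: Green bench vice, origin in the middle under its jaws. x (away from its handle) is the way the jaws close, y runs along them and along the pipe. Jaws 104 mm wide, tops 156 mm above the bench; the cock's round barrel (36 mm) stands 16 mm above them. The pipe lies level in the gap between the jaws, 30 mm below the rim, and sticks out to 97 mm either side.
- block: Wooden stand, 230 mm (x) by 80 mm, 55 mm high, origin under its centre; three holes 70 mm apart along x, in its middle line. One, not always the same, holds the plug, the others the drift and the screw plug.
- drift_head (a point): Head (18 mm round, 16 mm high) of a dark steel drift that stands in another hole of the stand, top 21 mm above it. Not needed.
- hexplug_head (a point): Hexagon head (21 mm, 10 mm high) of a brass screw plug that stands in another hole of the stand, top 15 mm above it. Not needed.
- hammer_mid (a point): Hammer lying on the bench. Not needed.
- wrench_mid (a point): Spanner lying on the bench. Not needed.
- driver_mid (a point): Screwdriver lying on the bench. Not needed.
- tin_mid (a point): Tin, 72 mm in diameter and 75 mm high, standing on the bench. Not needed.
There are look-alikes about, which are no part of the job. What is shaped like the part that bears plug_tab but orange, purple or turquoise is not meant.

How it is judged:
By the outcome, as a careful person would: the job done as asked, in the order asked, and still so for the second after the job is handed in, with the robot touching nothing.
It also fails if it takes over 58 s, if anything falls off the work surface, if the arm or the gripper's body presses on something with over 40 N, if the wrist force passes 120 N, or if a joint passes its speed limit or range.

## Working session

There is one attempt and no reset: what is moved stays moved. The work goes in short steps, Python scripts to look and compute and a tool call to move; the robot and the scene stay as the last step left them, time stands still between calls to the robot, and variables do not carry over. Pictures are saved under pics/ and viewed, about 8 in all and at most 12, crops included, and the job is handed in when it is done.

Besides the shell and the picture viewer there is one more tool, called after "Emit:" as a command line: name --argument value ..., lists and objects as JSON in quotes. arm_command: Moves the arm, as the interface text tells. Its arguments: {"type":"object","properties":{"rows":{"type":"string"},"jaw":{"type":"number"},"squeeze":{"type":"number"}},"required":["rows"]}

```bash
mkdir -p pics; cat > h.py <<'E'
import numpy as np,cv2
from station import monitor,vision,workorder
def grab(n,f):
    d=vision.get_image(n); np.savez(f'pics/{f}.npz',**d); cv2.imwrite(f'pics/{f}.png',cv2.resize(d['frame'][...,::-1],(800,600),interpolation=cv2.INTER_CUBIC)); return d
def foc(d): return d['frame'].shape[0]/2/np.tan(np.radians(float(d['vfov']))/2)
def proj(d,X):
    c=d['R']@np.array(X)+d['t']; f=foc(d); return np.array([f*c[0]/c[2]+d['cx'],f*c[1]/c[2]+d['cy']])
def ray(d,uv):
    f=foc(d); r=np.array([(uv[0]-d['cx'])/f,(uv[1]-d['cy'])/f,1]); return -d['R'].T@d['t'], d['R'].T@r
def atz(d,uv,z):
    o,r=ray(d,uv); return o+r*(z-o[2])/r[2]
def tri(ds,uvs):
    A=np.zeros((3,3));b=np.zeros(3)
    for d,u in zip(ds,uvs):
        o,r=ray(d,u); r/=np.linalg.norm(r); P=np.eye(3)-np.outer(r,r); A+=P;b+=P@o
    return np.linalg.solve(A,b)
def crop(f,x0,y0,w,h,s,out):
    d=np.load(f'pics/{f}.npz'); cv2.imwrite(f'pics/{out}.png',cv2.resize(d['frame'][y0:y0+h,x0:x0+w,::-1],None,fx=s,fy=s,interpolation=cv2.INTER_CUBIC))
E
python3 -c "
from h import *
for n in('side','top'):
    d=grab(n,n+'0'); print(n,-d['R'].T@d['t'],d['R'][2],d['vfov'])
print(monitor.get_obs())"
```

```text
side [ 0.18299266 -0.71228183  0.74015907] [ 0.3586977   0.70515696 -0.61162866] 57.98186646049305
top [0.32311498 0.01578792 1.22458479] [ 0.20404844 -0.02294262 -0.97869192] 52.118250856348084
{'t': 0.1, 'q': array([ 1.00401560e+00,  5.33028788e-02,  1.61417531e+00,  2.47929069e-05,
        1.47596172e+00, -1.19039590e-01]), 'dq': array([-2.49826845e-07, -2.73505630e-03, -1.92980549e-03,  7.88903983e-05,
        1.22117083e-04,  1.26756839e-04]), 'effort': array([ 8.39640711e-05, -3.94899917e+01, -3.71363854e+01, -1.14171733e-04,
        3.93843060e-03,  7.46400872e-06]), 'tool_pos': array([0.27036785, 0.56302087, 0.30276723]), 'tool_rot': array([-6.97310403e-01, -3.06256544e+00,  2.71913763e-03]), 'contact_force': array([-0.27192674, -0.43450409, -0.10980192]), 'wrist_torque': array([ 0.02143099, -0.03189387, -0.00158504]), 'opening': 0.08529033370790202}
```

View pics/top0.png

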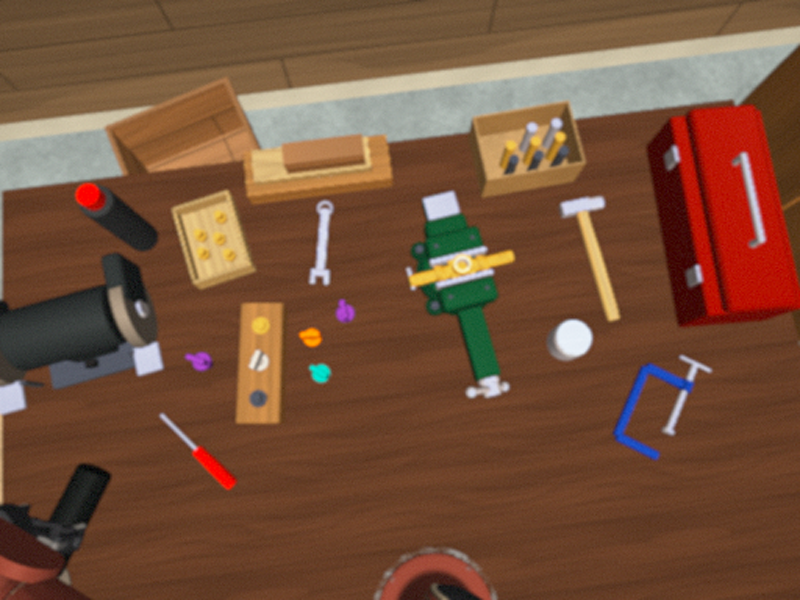

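View pics/side0.png

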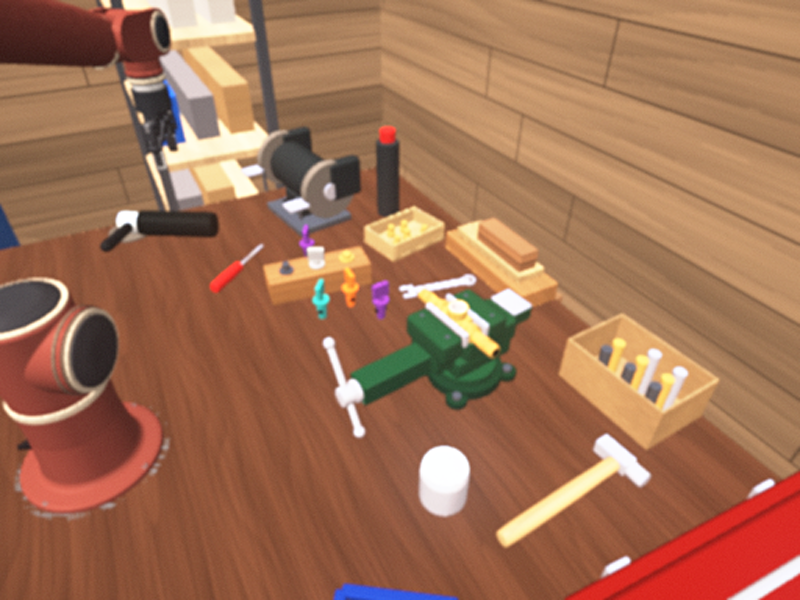

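The top view shows the plug in the middle hole (800-px frame 259,360), the cock mouth at (462,265) and the pipe from (410,281) to (513,257). The side view shows the tab at (316,257) and the cock at (457,310). I'll make enlarged crops in one composite.

```bash
python3 -c "
from h import *
T=np.load('pics/top0.npz')['frame'];S=np.load('pics/side0.npz')['frame']
def c(I,x,y,w,h): 
    J=cv2.resize(I[y:y+h,x:x+w,::-1],(400,300),interpolation=cv2.INTER_CUBIC); return J
# each crop 400x300
a=c(T,146,215,40,30);b=c(T,256,143,80,60);e=c(S,182,146,40,30);g=c(S,256,172,80,60)
cv2.imwrite('pics/comp.png',np.vstack([np.hstack([a,b]),np.hstack([e,g])]))"
```

```text
(no output)
```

View pics/comp.png

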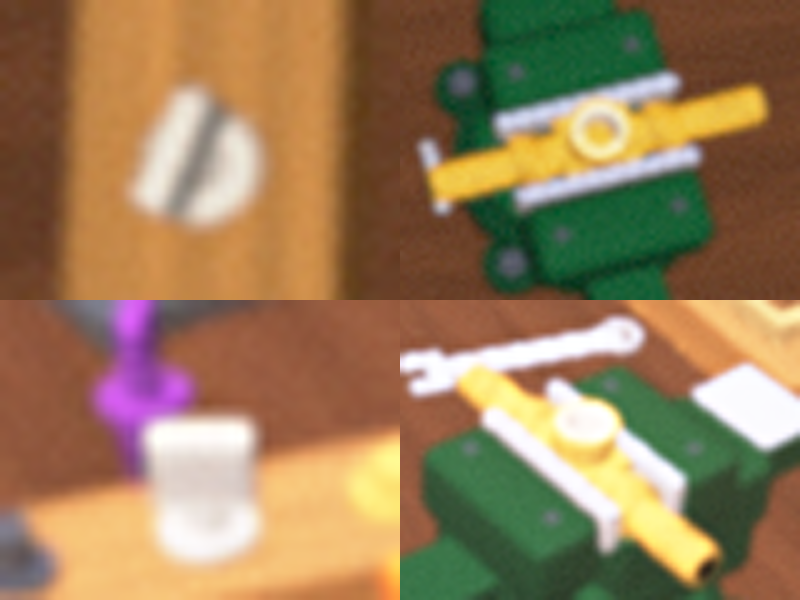

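```bash
python3 -c "
from h import *
T=np.load('pics/top0.npz');S=np.load('pics/side0.npz')
p=lambda x,y,x0,y0,s:((x+.5)/s-.5+x0,(y+.5)/s-.5+y0)
print('tab',atz(T,p(180,150,146,215,10),.099)*1e3,atz(S,p(200,128,182,146,10),.099)*1e3)
a=atz(T,p(154,207,146,215,10),.099);b=atz(T,p(206,92,146,215,10),.099);print('len',np.linalg.norm(b-a),np.degrees(np.arctan2(*(b-a)[1::-1])))
print('rim',atz(T,p(201,130,256,143,5),.172)*1e3,atz(S,p(188,122,256,172,5),.172)*1e3)
a=atz(T,p(35,185,256,143,5),.142);b=atz(T,p(365,103,256,143,5),.142);print('pipe',a,b,(a+b)/2,np.linalg.norm(b-a),np.degrees(np.arctan2(*(b-a)[1::-1])))
from scipy.spatial.transform import Rotation as R
m=R.from_rotvec(monitor.get_obs()['tool_rot']).as_matrix();print(m, np.degrees(np.arctan2(m[1,1],m[0,1])))
"
```

```text
tab [499.65653334 265.62503083  99.        ] [502.56672216 270.87690793  99.        ]
len 0.035894757709781296 -29.43988840520373
rim [ 609.70638535 -129.69639502  172.        ] [ 612.20353525 -128.81411782  172.        ]
pipe [ 0.5982446  -0.03534847  0.142     ] [ 0.62133895 -0.22948125  0.142     ] [ 0.60979177 -0.13241486  0.142     ] 0.195501627942931 -83.21588211985511
[[-9.01426182e-01  4.32931648e-01 -1.01264882e-03]
 [ 4.32932764e-01  9.01424891e-01 -1.54515557e-03]
 [ 2.43880103e-04 -1.83125254e-03 -9.99998294e-01]] 64.34619956398298
```

Emit:
arm_command --rows "30 -110 10 0 0 0; 60 -213 10 0 0 -2; 60 -213 10 0 0 -4; 140 -260 -20 0 0 -4; 231 -295 -80 0 0 -4; 231 -295 -80 0 0 -4; 231 -295 -80 0 0 -4; 231 -295 -80 0 0 -4" --jaw 0.55

```text
t: 1.1
tool_pos: [0.502, 0.2659, 0.2198]
tool_rot: [-0.808, -3.031, 0.008]
contact_force: [-0.4, 0.6, 0.1]
opening: 0.0469
```

```bash
python3 -c "
from h import *
o=monitor.get_obs();print(o['t'],o['tool_pos'],o['q'],o['opening'])
T=grab('top','top1');S=grab('side','side1')
T=T['frame'];S=S['frame']
def c(I,x,y,w,h): return cv2.resize(I[y:y+h,x:x+w,::-1],(400,300),interpolation=cv2.INTER_CUBIC)
cv2.imwrite('pics/comp1.png',np.hstack([c(T,126,200,80,60),c(S,162,116,80,60)]))"
```

```text
1.1 [0.50195041 0.26592874 0.21980328] [ 3.56646182e-01 -1.21008145e-02  1.82243831e+00 -1.25681173e-03
  1.33807770e+00 -6.92493173e-01] 0.046918068970528
```

View pics/comp1.png

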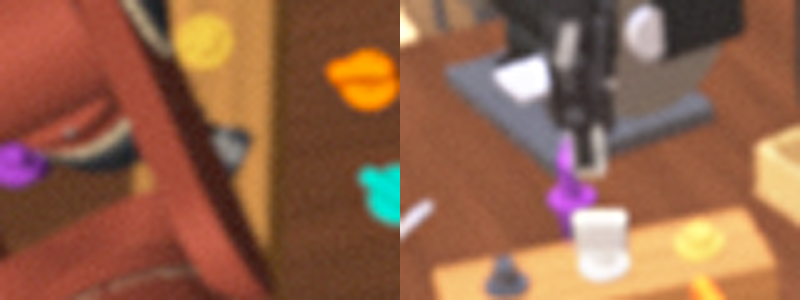

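The side view shows the fingers above the tab with the gripper aligned; the arm hides the top view. I'll go down and grip.

Emit:
arm_command --rows "-1 2 -40 0 0 0; -1 2 -70 0 0 0; -1 2 -80 0 0 0; -1 2 -80 0 0 0; -1 2 -80 0 0 0"

```text
t: 1.82
tool_pos: [0.5008, 0.2706, 0.1443]
tool_rot: [0.804, 3.036, -0.001]
contact_force: [-0.0, -0.8, 0.2]
opening: 0.047
```

Emit:
arm_command --rows "0 0 0 0 0 0; 0 0 0 0 0 0; 0 0 0 0 0 0; 0 0 0 0 0 0; 0 0 0 0 0 0; 0 0 0 0 0 0; 0 0 0 0 0 0; 0 0 0 0 0 0" --jaw 0 --squeeze 30

```text
t: 2.82
tool_pos: [0.5015, 0.2708, 0.1454]
tool_rot: [0.804, 3.035, 0.001]
contact_force: [-1.0, -0.1, 4.8]
opening: 0.0094
```

Emit:
arm_command --rows "0 0 0 0 0 0; 0 0 0 0 0 0; 0 0 0 0 0 0; 0 0 20 0 0 0; 0 0 50 0 0 0; 0 0 90 0 0 0; 0 0 120 0 0 0; 0 0 120 0 0 0; 0 0 120 0 0 0" --squeeze 80

```text
t: 3.95
tool_pos: [0.5007, 0.2705, 0.2639]
tool_rot: [-0.804, -3.037, 0.001]
contact_force: [-0.1, 0.3, -2.3]
opening: 0.0085
```

```bash
python3 -c "
from h import *
o=monitor.get_obs();print(o['t'],o['tool_pos'],o['contact_force'],o['wrist_torque'],o['q'])
S=grab('side','side2');S=S['frame']
def c(I,x,y,w,h): return cv2.resize(I[y:y+h,x:x+w,::-1],(800,600),interpolation=cv2.INTER_CUBIC)
cv2.imwrite('pics/comp2.png',c(S,162,106,80,60))"
```

```text
3.95 [0.50071325 0.27049986 0.263906  ] [-0.11037187  0.26530375 -2.29285674] [0.00749578 0.0333984  0.0344473 ] [ 3.64742469e-01 -5.15995037e-02  1.78474949e+00 -5.07213852e-04
  1.40918892e+00 -6.88176411e-01]
```

View pics/comp2.png

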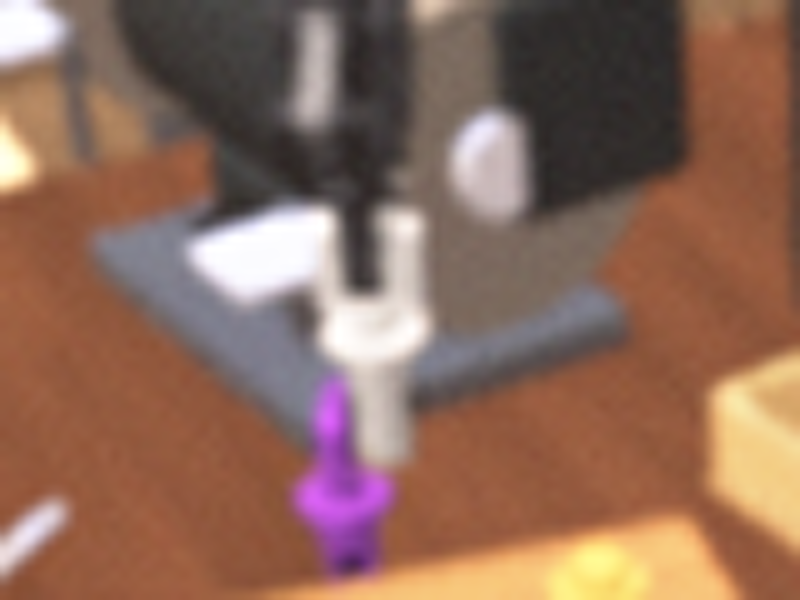

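```bash
python3 -c "
from h import *
S=np.load('pics/side2.npz');o=monitor.get_obs();x,y,z=o['tool_pos']
for dz in(.088,.1344,.047): print(dz,((proj(S,[x,y,z-dz])-[162,106]+.5)*10-.5))
d=np.array([.87,-.49,0])*.01
print(((proj(S,d+[x,y,z-.088])-[162,106]+.5)*10-.5))
"
```

```text
0.088 [373.9218659  335.62099817]
0.1344 [386.90053134 455.99194543]
0.047 [361.9098425  224.21519586]
[403.78943901 335.9391041 ]
```

The tool holds the plug upright and on its axis to within about 1 mm: I predicted (374,336) for the collar and read about (376,328). Next I'll carry it over the cock, turning the tab into line with the pipe.

Emit:
arm_command --rows "0 0 45 0 0 0; 10 -50 80 0 0 -9; 28 -110 80 0 0 -18; 44 -165 80 0 0 -27; 60 -220 80 0 0 -36; 76 -275 80 0 0 -45; 92 -330 80 0 0 -53.5; 105 -375 80 0 0 -53.5; 110 -400 80 0 0 -53.5; 110 -400 80 0 0 -53.5; 110 -400 80 0 0 -53.5; 110 -400 80 0 0 -53.5"

```text
t: 5.5
tool_pos: [0.6103, -0.1282, 0.3431]
tool_rot: [-2.081, -2.35, 0.001]
contact_force: [0.4, -0.2, -2.3]
opening: 0.0086
```

```bash
python3 -c "
from h import *
o=monitor.get_obs();print(o['t'],o['tool_pos'],o['tool_rot'],o['contact_force'],o['q'])
T=grab('top','top3');S=grab('side','side3')
x,y,z=o['tool_pos']
for n,D in(('T',T),('S',S)):
  for P in([x,y,z-.088],[x,y,z-.1344],[.611,-.1295,.172]): print(n,(proj(D,P)-[256,143] +.5)*5-.5 if n=='T' else (proj(D,P)-[256,142]+.5)*5-.5)
T=T['frame'];S=S['frame']
def c(I,x,y,w,h): return cv2.resize(I[y:y+h,x:x+w,::-1],(w*5,h*5),interpolation=cv2.INTER_CUBIC)
cv2.imwrite('pics/comp3.png',np.hstack([c(T,256,143,80,90),c(S,256,142,80,90)]))"
```

```text
5.5 [ 0.610337   -0.12818065  0.34306415] [-2.08143666e+00 -2.34992657e+00  1.04526876e-03] [ 0.43480298 -0.20884139 -2.34829573] [-3.26372877e-01  3.05487905e-02  1.57071950e+00  3.17422524e-04
  1.54279413e+00 -4.47411317e-01]
T [213.2919994   84.41347482]
T [204.53648075 110.31850308]
T [200.29810015 127.82429639]
S [196.00534555 141.54804836]
S [189.33343683 216.46660149]
S [186.79173909 273.38041649]
```

View pics/comp3.png

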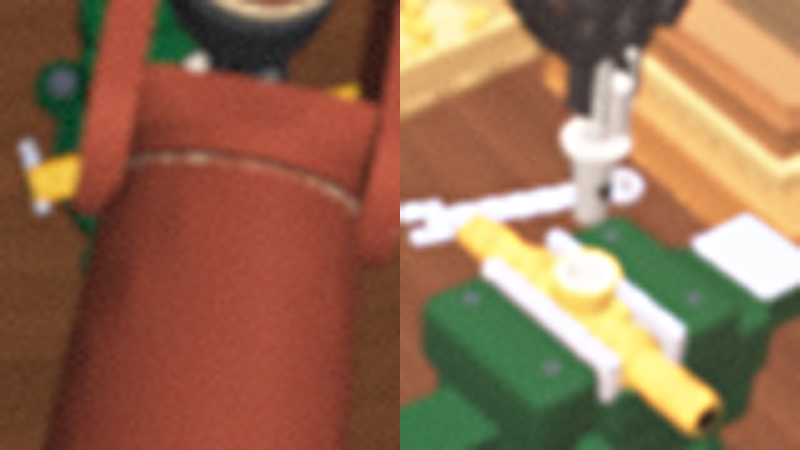

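The side view shows the shank tip at (590,215) and the rim at (588,272), both within 1 px of the predictions. The tab is in line with the pipe. I'll lower it in steps.

Emit:
arm_command --rows "1 -1 -15 0 0 0; 1 -1 -30 0 0 0; 1 -1 -38 0 0 0; 1 -1 -46 0 0 0; 1 -1 -46 0 0 0; 1 -1 -46 0 0 0"

```text
t: 6.35
tool_pos: [0.6116, -0.1296, 0.2978]
tool_rot: [-2.083, -2.351, 0.0]
contact_force: [-0.4, -1.1, -1.6]
opening: 0.0084
```

Emit:
arm_command --rows "0 0 -8 0 0 0; 0 0 -14 0 0 0; 0 0 -20 0 0 0; 0 0 -24 0 0 0; 0 0 -26 0 0 0; 0 0 -26 0 0 0; 0 0 -26 0 0 0"

```text
t: 7.22
tool_pos: [0.6108, -0.1291, 0.2711]
tool_rot: [-2.08, -2.349, 0.002]
contact_force: [-4.8, 1.8, -1.5]
opening: 0.0083
```

Emit:
arm_command --rows "-0.5 0.3 -1 0 0 0; -0.5 0.3 -2 0 0 0; -0.5 0.3 -3 0 0 0; -0.5 0.3 -4 0 0 0; -0.5 0.3 -4 0 0 0; -0.5 0.3 -4 0 0 0"

```text
t: 7.98
tool_pos: [0.6104, -0.1289, 0.2673]
tool_rot: [-2.081, -2.349, 0.002]
contact_force: [-2.8, 0.6, 0.2]
opening: 0.0085
```

Right at first contact, as predicted (0.2674). I'll press further in small steps to learn the stiffness.

Emit:
arm_command --rows "-0.5 0.2 -1 0 0 0; -0.5 0.2 -2 0 0 0; -0.5 0.2 -3 0 0 0; -0.5 0.2 -3 0 0 0"

```text
t: 8.48
tool_pos: [0.6102, -0.1288, 0.2661]
tool_rot: [-2.082, -2.35, 0.001]
contact_force: [-5.1, 1.2, 5.9]
opening: 0.0085
```

Emit:
arm_command --rows "-1 0.3 -2 0 0 0; -1 0.3 -3 0 0 0; -1 0.3 -4 0 0 0; -1 0.3 -4 0 0 0"

```text
t: 8.98
tool_pos: [0.61, -0.1288, 0.2657]
tool_rot: [2.083, 2.351, 0.0]
contact_force: [-4.8, 1.7, 11.3]
opening: 0.0087
```

Emit:
arm_command --rows "-1 0.3 -5 0 0 0; -1 0.3 -5 0 0 -3; -1 0.3 -5 0 0 -6; -1 0.3 -5 0 0 -9; -1 0.3 -5.2 0 0 -12; -1 0.3 -5.4 0 0 -15"

```text
t: 9.72
tool_pos: [0.6096, -0.1286, 0.2644]
tool_rot: [2.37, 2.057, 0.002]
contact_force: [-7.6, 2.3, 14.6]
opening: 0.0089
```

Emit:
arm_command --rows "-2.5 0.8 -4.7 0 0 -3; -2.5 0.8 -4.9 0 0 -6; -2.5 0.8 -5.1 0 0 -9; -2.5 0.8 -5.3 0 0 -12; -2.5 0.8 -5.5 0 0 -15; -2.5 0.8 -5.7 0 0 -18"

```text
t: 10.48
tool_pos: [0.6087, -0.1283, 0.264]
tool_rot: [2.659, 1.657, 0.007]
contact_force: [-4.4, 1.2, 15.5]
opening: 0.0086
```

Emit:
arm_command --rows "-2 0.5 -5.7 0 0 -3; -2 0.5 -5.8 0 0 -6; -2 0.5 -5.9 0 0 -9; -2 0.5 -6 0 0 -12; -2 0.5 -6.1 0 0 -15; -2 0.5 -6.2 0 0 -18"

```text
t: 11.22
tool_pos: [0.6082, -0.1279, 0.2636]
tool_rot: [2.881, 1.219, 0.013]
contact_force: [-5.8, 2.7, 17.8]
opening: 0.0085
```

```bash
python3 -c "
from h import *
from scipy.spatial.transform import Rotation as R
o=monitor.get_obs();m=R.from_rotvec(o['tool_rot']).as_matrix();z=m[:,2];print(z)
c=np.cross(z,[0,0,-1]);print('fix rotvec deg',np.degrees(c),'tab',np.degrees(np.arctan2(m[1,1],m[0,1]))-90,o['wrist_torque'],o['q'])"
```

```text
[ 0.01254127 -0.0090156  -0.99988071]
fix rotvec deg [0.51655572 0.71856195 0.        ] tab -134.13805321654286 [0.66810436 1.41295293 0.47473775] [-0.32545662  0.0651281   1.668044   -0.00460443  1.39365612  0.44565836]
```

Emit:
arm_command --rows "-1 0 -5.5 0.4 0.6 -3; -1 -0.2 -5.6 0.5 0.7 -6; -1 -0.2 -5.7 0.5 0.7 -9; -1 -0.2 -5.8 0.5 0.7 -12; -1 -0.2 -5.9 0.5 0.7 -15; -1 -0.2 -6 0.5 0.7 -18"

```text
t: 11.98
tool_pos: [0.6088, -0.1282, 0.2633]
tool_rot: [3.045, 0.756, 0.005]
contact_force: [-6.2, 2.8, 17.5]
opening: 0.0091
```

Emit:
arm_command --rows "-1 0 -6 0.3 0.3 -3; -1 0 -6.1 0.3 0.3 -6; -1 0 -6.2 0.3 0.3 -9; -1 0 -6.3 0.3 0.3 -12; -1 0 -6.4 0.3 0.3 -15"

```text
t: 12.6
tool_pos: [0.6089, -0.1282, 0.2631]
tool_rot: [3.121, 0.353, 0.005]
contact_force: [-8.6, 2.9, 20.0]
opening: 0.0086
```

```bash
python3 -c "
from h import *
from scipy.spatial.transform import Rotation as R
o=monitor.get_obs();m=R.from_rotvec(o['tool_rot']).as_matrix();z=m[:,2]
c=np.cross(z,[0,0,-1]);print('fix rotvec deg',np.degrees(c),'tab',np.degrees(np.arctan2(m[1,1],m[0,1]))-90,o['contact_force'],o['wrist_torque'],o['q'])
S=grab('side','side4');print(*[(proj(S,[.6105,-.129,.172+dz])-[272,176]+.5)*10-.5 for dz in(0,.005)])
cv2.imwrite('pics/comp4.png',cv2.resize(S['frame'][156:216,252:332,::-1],(800,600),interpolation=cv2.INTER_CUBIC))"
```

```text
fix rotvec deg [0.02254151 0.17695396 0.        ] tab -167.10013170268962 [-8.63443108  2.89180741 20.03387596] [0.52606949 1.82568554 0.5568926 ] [-3.27314583e-01  7.23971243e-02  1.66124108e+00  6.29033671e-04
  1.40490352e+00  1.01823207e+00]
[211.43959252 206.76966106] [212.77681111 191.84346601]
```

View pics/comp4.png

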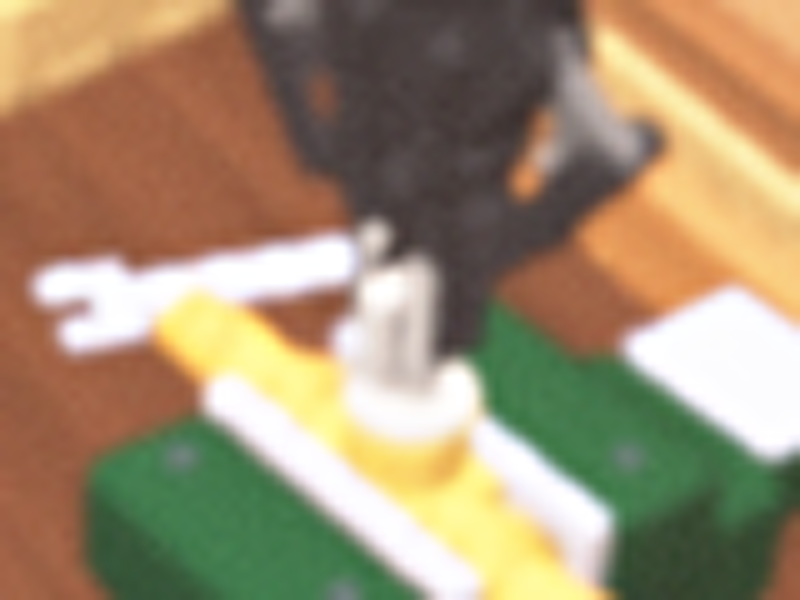

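The side view shows the collar almost on the rim (410,430), with the cock still proud of the jaws. I'll finish the last 6°, still following down.

Emit:
arm_command --rows "-2 0.3 -5.8 0.1 0.2 -2; -2 0.3 -5.9 0.1 0.2 -4; -2 0.3 -6 0.1 0.2 -6; -2 0.3 -6.1 0.1 0.2 -7; -2 0.3 -6.1 0.1 0.2 -7"

```text
t: 13.28
tool_pos: [0.6085, -0.1281, 0.263]
tool_rot: [3.136, 0.161, 0.009]
contact_force: [-5.8, 3.4, 17.6]
opening: 0.0084
```

```bash
cat > st.py <<'E'
from h import *
from scipy.spatial.transform import Rotation as R
o=monitor.get_obs();m=R.from_rotvec(o['tool_rot']).as_matrix();z=m[:,2]
c=np.cross(z,[0,0,-1]);print('fix rotvec deg',np.degrees(c),'tab',np.degrees(np.arctan2(m[1,1],m[0,1]))-90,o['tool_pos'],o['contact_force'],o['wrist_torque'])
E
python3 st.py
python3 -c "
from h import *
# cock/jaw and collar heights: compare side0 & side4 crops
a=np.load('pics/side0.npz')['frame'][172:212,272:322,::-1];S=grab('side','side5')
b=S['frame'][172:212,272:322,::-1]
cv2.imwrite('pics/comp5.png',np.hstack([cv2.resize(i,(400,320),interpolation=cv2.INTER_CUBIC) for i in(a,b)]))
p=np.array([.6105,-.129,0]);v=np.array([.36,.705,0]);v/=np.linalg.norm(v)
for r,z in((.017,.172),(.018,.172),(.017,.173),(.017,.177)): print(r,z,(proj(S,p-v*r+[0,0,z])-[272,172]+.5)*8-.5)"
```

```text
fix rotvec deg [0.04343226 0.34034774 0.        ] tab -174.11525125155532 [ 0.60852367 -0.12814122  0.26304722] [-5.82292487  3.36319629 17.64496287] [0.43617579 1.33541782 0.32962124]
0.017 0.172 [174.60638345 229.92202265]
0.018 0.172 [174.93831317 231.87045904]
0.017 0.173 [174.82674262 227.52677853]
0.017 0.177 [175.71118889 217.91308824]
```

View pics/comp5.png

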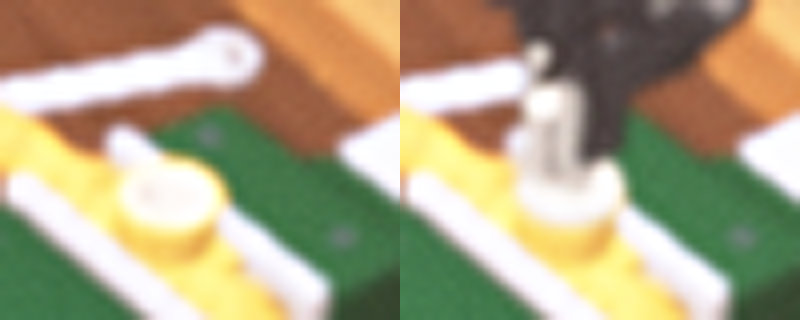

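The collar's front lower edge is at about y 228. I predicted 230 for home and 227.5 for 1 mm high, so this isn't conclusive. I'll wiggle back and forth under the same push: if the height stops falling, it is home.

Emit:
arm_command --rows "-1.5 0 -6 0.1 0.3 3; -1.5 0 -6.1 0.1 0.3 6; -1.5 0 -6.2 0.1 0.3 9; -1.5 0 -6.3 0.1 0.3 12; -1.5 0 -6.4 0.1 0.3 15; -1.5 0 -6.5 0.1 0.3 15"

```text
t: 14.08
tool_pos: [0.6086, -0.1284, 0.2629]
tool_rot: [3.089, 0.569, 0.01]
contact_force: [-7.5, 3.0, 19.5]
opening: 0.0086
```

```bash
python3 st.py
```

```text
fix rotvec deg [-0.01839799  0.37575452  0.        ] tab -159.1260636333305 [ 0.60855221 -0.12840214  0.26289026] [-7.48842662  2.95522247 19.52736781] [ 0.49240095  1.57013507 -0.17316776]
```

Emit:
arm_command --rows "-1.5 0 -6.1 0 0.3 -3; -1.5 0 -6.2 0 0.3 -6; -1.5 0 -6.3 0 0.3 -9; -1.5 0 -6.4 0 0.3 -12; -1.5 0 -6.5 0 0.3 -15; -1.5 0 -6.5 0 0.3 -15"

```text
t: 14.82
tool_pos: [0.6085, -0.1281, 0.2627]
tool_rot: [3.136, 0.162, 0.01]
contact_force: [-8.0, 4.3, 19.4]
opening: 0.0086
```

```bash
python3 st.py
```

```text
fix rotvec deg [0.07854979 0.37781394 0.        ] tab -174.08924416536803 [ 0.60846597 -0.12811702  0.26272982] [-8.02460552  4.2579009  19.35389254] [0.73315743 1.68105927 0.0743049 ]
```

Emit:
arm_command --rows "-1.5 0 -6 0 0.3 4; -1.5 0 -6.1 0 0.3 8; -1.5 0 -6.1 0 0.3 12; -1.5 0 -6.2 0 0.3 16; -1.5 0 -6.2 0 0.3 20; -1.5 0 -6.3 0 0.3 16; -1.5 0 -6.3 0 0.3 12; -1.5 0 -6.4 0 0.3 8; -1.5 0 -6.4 0 0.3 4; -1.5 0 -6.5 0 0.3 1; -1.5 0 -6.5 0 0.3 1"

```text
t: 16.2
tool_pos: [0.6085, -0.128, 0.2626]
tool_rot: [3.133, 0.19, 0.011]
contact_force: [-7.2, 4.2, 19.6]
opening: 0.0087
```

```bash
python3 st.py
```

```text
fix rotvec deg [0.14283254 0.40379018 0.        ] tab -173.04129899184812 [ 0.60846403 -0.12800758  0.26255017] [-7.2207733   4.18966275 19.62414969] [0.62426679 1.61426096 0.16882365]
```

Emit:
arm_command --rows "-1.5 0 -6.1 0 0.4 4; -1.5 0 -6.2 0 0.4 8; -1.5 0 -6.2 0 0.4 12; -1.5 0 -6.3 0 0.4 16; -1.5 0 -6.3 0 0.4 20; -1.5 0 -6.3 0 0.4 16; -1.5 0 -6.4 0 0.4 12; -1.5 0 -6.4 0 0.4 8; -1.5 0 -6.5 0 0.4 4; -1.5 0 -6.5 0 0.4 0; -1.5 0 -6.5 0 0.4 0"

```text
t: 17.58
tool_pos: [0.6085, -0.1279, 0.2625]
tool_rot: [3.132, 0.19, 0.009]
contact_force: [-7.0, 3.9, 20.2]
opening: 0.0086
```

```bash
python3 st.py
```

```text
fix rotvec deg [0.19735628 0.34128839 0.        ] tab -173.05136978606112 [ 0.60850856 -0.12791555  0.26247703] [-6.99960427  3.89598739 20.19372904] [ 0.76948017  1.62385715 -0.2044972 ]
```

Emit:
arm_command --rows "-2.5 0.7 -6.2 0.2 0.4 4; -2.5 0.7 -6.2 0.2 0.4 8; -2.5 0.7 -6.2 0.2 0.4 12; -2.5 0.7 -6.3 0.2 0.4 16; -2.5 0.7 -6.3 0.2 0.4 20; -2.5 0.7 -6.3 0.2 0.4 16; -2.5 0.7 -6.4 0.2 0.4 12; -2.5 0.7 -6.4 0.2 0.4 8; -2.5 0.7 -6.5 0.2 0.4 4; -2.5 0.7 -6.5 0.2 0.4 0; -2.5 0.7 -6.5 0.2 0.4 0"

```text
t: 18.95
tool_pos: [0.6083, -0.1279, 0.2625]
tool_rot: [3.132, 0.19, 0.012]
contact_force: [-4.3, 1.1, 18.2]
opening: 0.0087
```

```bash
python3 st.py
```

```text
fix rotvec deg [0.16989323 0.44378656 0.        ] tab -173.06888722465416 [ 0.60829788 -0.12787318  0.26252121] [-4.31186331  1.05207382 18.24088961] [ 0.21272128  0.97246744 -0.10938489]
```

The height has stopped falling (0.2625 m, the expected home height). I'll take the load off, then open.

Emit:
arm_command --rows "-1 0.3 -3 0 0 0; -0.5 0.2 -1.5 0 0 0; -0.5 0.2 -1 0 0 0; -0.5 0.2 -1 0 0 0"

```text
t: 19.45
tool_pos: [0.6082, -0.1278, 0.2626]
tool_rot: [3.132, 0.189, 0.014]
contact_force: [-3.4, 1.1, 6.4]
opening: 0.009
```

Emit:
arm_command --rows "0 0 0 0 0 0; 0 0 0 0 0 0; 0 0 0 0 0 0; 0 0 0 0 0 0; 0 0 0 0 0 0" --jaw 0.4 --squeeze 20

```text
t: 20.08
tool_pos: [0.6082, -0.1278, 0.2624]
tool_rot: [3.132, 0.189, 0.014]
contact_force: [1.0, -0.6, 0.1]
opening: 0.034
```

Now rise straight up, then move aside so both cameras can see.

Emit:
arm_command --rows "0 0 10 0 0 0; 0 0 40 0 0 0; 0 0 90 0 0 0; 0 0 130 0 0 0; -60 40 140 0 0 0; -120 80 140 0 0 0; -170 120 140 0 0 0; -200 160 140 0 0 0; -200 200 140 0 0 0; -200 200 140 0 0 0; -200 200 140 0 0 0; -200 200 140 0 0 0"

```text
t: 21.58
tool_pos: [0.4086, 0.0712, 0.4026]
tool_rot: [3.132, 0.186, 0.014]
contact_force: [0.5, 0.3, -0.2]
opening: 0.0341
```

```bash
python3 -c "
from h import *
print(monitor.get_obs()['t'])
T=grab('top','top6');S=grab('side','side6')
c=lambda I,x,y,w,h:cv2.resize(I[y:y+h,x:x+w,::-1],(400,300),interpolation=cv2.INTER_CUBIC)
p=np.array([.6105,-.129,0]);v=np.array([.36,.705,0]);v/=np.linalg.norm(v)
for r,z in((.017,.172),(.017,.173),(.017,.174)): print(z,(proj(S,p-v*r+[0,0,z])-[276,172]+.5)*10-.5)
cv2.imwrite('pics/comp6.png',np.vstack([np.hstack([c(T['frame'],256,143,80,60),c(S['frame'],276,172,40,30)]),np.hstack([c(T['frame'],136,190,80,60),c(S['frame'],256,152,80,60)])]))"
```

```text
21.575
0.172 [178.38297932 287.52752832]
0.173 [178.65842827 284.53347317]
0.174 [178.93425266 281.53533715]
```

View pics/comp6.png

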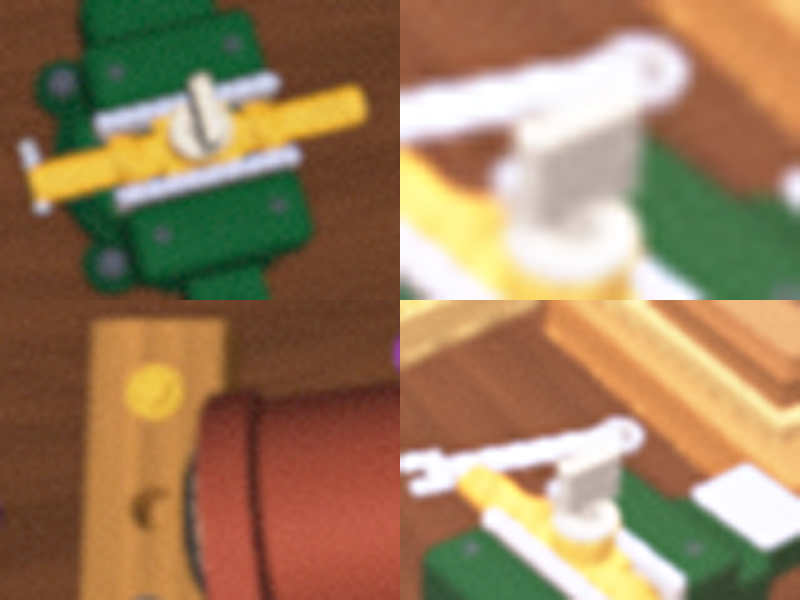

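```bash
python3 -c "
from h import *
print(workorder.finish_job())"
```

```text
the job is handed in; nothing more can be done
None
```

I set the plug in the cock's bore with its tab in line with the pipe and worked it down to what I believe is fully home. I then let go and handed the job in at about 22 s.

- **Turning:** I turned it about 90° to shut, following it down at an estimated 17–22 N push. It was still creeping down at the quarter turn, so I rocked it back 15–20° and forward again four times under the same push.
- **Fully home:** the tool stopped sinking at 0.2625 m, against 0.2624 m expected for collar on rim. The height stayed the same through the last rocking cycle, when I eased the push and when I let go.
- **Tab and cock:** the last top picture shows the tab square across the pipe, at about -173.1° against -173.2° wanted. The cock had not visibly slid at the end of the turn, and the push stayed under 28 N.
- **Other things:** the screw plug and the spanner stand as before; the arm hid most of the drift, so I did not check it at the end. The path kept clear of everything else.

**Less certain:** in the last picture the collar's lower edge reads about 1–1.5 mm above the home height. That is within reading and calibration error, so the picture alone does not prove it is seated; I relied on the height having stopped falling. The two cameras disagreed by 2–5 mm at the start, and the side view proved right.

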